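Load ring weights on a dial scale to the green band

TASK

Make up the weight on the dial scale: take the steel ring weights from the blue tray one at a time and press each fully home on a peg of the scale, past its spring balls, until the needle rests in the green band, then stop. Press with feeling so that the needle never swings into the red; leave the rings you do not need lying flat in the blue tray and the other things on the bench alone.

Things in the scene. Friction and masses are not known exactly. Their poses are not given: they have to be found in the camera images.
- scale: grey dial scale, fixed to the bench, foot 110 x 200 x 44 mm, origin on the bench under the middle of its aluminium tray. Its own -x side carries the round dial (100 mm, sloping 45 degrees towards -x and up; it lies 65 to 140 mm from the origin and reaches 86 mm height); own y runs along the row of three pegs.
- tray: the scale's aluminium tray, 90 mm in x, 220 mm in y, 6 mm thick; origin in the middle of its top, about 105 mm high when the needle is at 0; axes as the scale's. Moves straight down on a spring of 500 N/m, 52 mm at most. Its own weight differs from run to run, so the needle starts between 0 and 0.25 rad.
- peg1 (a point): foot of the right-hand peg (own -y, 66 mm from the middle one), like peg2
- peg2 (a point): foot of the middle peg, on its axis at the tray's top, moving with it. Steel peg, 18 mm diameter, 19 mm high, nose tapered to 9 mm. Three brass spring balls, 6.5 mm up, stick out to a 23.4 mm circle. A ring meets them with its underside about 9 mm up; 5 to 9 N pushes it past, then it snaps under them, the force drops at once and it lies flat on the tray; more pressing only sinks the tray.
- peg3 (a point): foot of the left-hand peg (own +y, 66 mm from the middle one), like peg2
- needle (a joint): black needle on the dial, rad; grows clockwise (as the robot sees it) with the load: 60 rad per m of tray travel, so 0.12 rad per newton on the tray, about 0.21 rad per ring. 0 points left. Green band 0.53 to 0.81; the red zone (overload) begins at 2.4. The needle also shows what the gripper presses.
- ring_tray: shallow blue plastic tray fixed to the bench, 110 mm in own x, 290 mm in own y, rim 10 mm high, floor 3 mm thick; origin under its centre. The rings lie in a row along its own y, about 70 mm apart. Further back on the bench, between it and the scale, stands a toggle clamp with a tall upright red lever: pass in front of it.
- ring1: steel ring weight, about 0.18 kg, 46 mm outside diameter, 16 mm high, lying flat, right way up; origin at the centre of its underside. Hole 21 mm across in the lowest 3 mm (the lip), 26 mm above that.
- ring2: steel ring weight, about 0.18 kg, 46 mm outside diameter, 16 mm high, lying flat, right way up; origin at the centre of its underside. Hole 21 mm across in the lowest 3 mm (the lip), 26 mm above that.
- ring3: steel ring weight, about 0.18 kg, 46 mm outside diameter, 16 mm high, lying flat, right way up; origin at the centre of its underside. Hole 21 mm across in the lowest 3 mm (the lip), 26 mm above that.
- ring4: steel ring weight, about 0.18 kg, 46 mm outside diameter, 16 mm high, lying flat, right way up; origin at the centre of its underside. Hole 21 mm across in the lowest 3 mm (the lip), 26 mm above that.
- glue_bottle: white glue bottle with orange cap, 47 mm across, 146 mm high, standing; bystander; origin under its centre
- pliers: pliers with orange handles, 63 x 156 x 14 mm, lying; bystander; origin under its centre
- sanding_block: brown sanding block, 58 x 91 x 34 mm; bystander; origin under its centre
- tape_roll_b: roll of white tape lying flat, 98 mm across, 24 mm high; bystander; origin under its centre
Not all that is in view belongs to the job. Leave any orange or turquoise look-alike of the ring2 alone.

How it is judged:
By the outcome, as a careful person would: the job done as asked, in the order asked, and still so for the second after the job is handed in, with the robot touching nothing.
It also fails if it takes over 72 s, if anything falls off the work surface, if the arm or the gripper's body presses on something with over 40 N, if the wrist force passes 120 N, or if a joint passes its speed limit or range.

ROBOT

A 6-joint arm with a two-finger parallel gripper is mounted at the origin on a cart in front of the work surface, level with it; the furniture and walls round the work are solid. World frame = base frame: x ahead of the robot, y to its left, z up, the work surface at z = 0. Lengths are in mm, angles in rad, forces in N, time in s.
With the tool pointing down it reaches from about 350 to 875 mm from the base axis. Payload 4.2 kg.
Tool frame: the origin (TCP) lies at the very end of the fingers, on their centre line; the grasp point (between the pads) lies arm.hold_point_z behind it (arm.hold_point_z is the distance from the TCP to the grasp point, in mm); y points along the fingers, x is the direction in which the jaws open and shut, and the axes are right-handed (so a half turn about y gives the same grasp; the last joint's range is limited). The gripper opens to 85 mm and grips with 20 to 120 N. Pads are 22 mm wide; open, the fingers measure 114 mm over their backs; the gripper's body (76 mm by 85 mm) begins 54 mm behind the grasp point. The pads swing forward as they close: fully open they stand 13 mm farther back than shut.
Start: joints at [-1.029, 0.385, 0.008, 0, -1.194, -0.259], TCP at [174.42, -600.147, 231.312] pointing down, gripper open.
Joint ranges: [-3.14, 3.14], [-1.21, 2.06], [-1.07, 1.41], [-3.16, 2.05], [-2.99, -0.16], [-3.1, 3.1]. Speed limits (rad/s): [2.79, 2.79, 3.14, 3.14, 3.14, 3.14].

INTERFACE

Orientations are given as a unit quaternion [x, y, z, w].
In Python, from bench import arm gives the robot as it stands.
- The arm moves only by the shell command python3 -m creep 'ROWS'. ROWS is JSON, a list of rows, each a list of 3 entries, a list of its own where there are three numbers: the shift along the world's x, y, z in mm, then the turn, a rotation vector about the world's x, y, z in rad, then the gripper command: -1 is shut, 1 is fully open, values between are in proportion. In form: [[[dx, dy, dz], [wx, wy, wz], jaw], ...]. A call has 1 to 12 rows; each row is the pose to reach, as a shift and turn from the pose commanded when the call began; what a row does not reach only later rows make up. A row lasts 1/12 s, in which the tool goes at most 41.7 mm and 7.16 degrees, less where a joint would pass 70% of its speed; a pose out of reach is approached as far as the arm can. A call with a gripper value outside its range is refused whole. The fingers move at their own pace and stop on an object; the grip force is fixed at half the most. Time passes only in rows, so rows that repeat a pose let the fingers close. It gives the time, the measured TCP pose, the force and the opening at its end, in the units of the state.
- arm.read_state(): the state, without advancing time (a new reading comes with each control period).
- arm.get_image(name): name is "scene" or "top" or "wrist"; returns (picture, depth): 420x560x3 uint8, red, green, blue; 420x560 float32, mm along the optical axis (not along the pixel's ray), 0 where there is no reading.
- arm.camera_params(name): a dict with "camera_matrix" (3x3 intrinsics, pixels), "k1" (the pictures are not rectified: a ray, as slopes to the right and down, at radius r is drawn at 1 + k1 r^2 times it, then the intrinsics apply), "extrinsics" (4x4, takes a point from world to camera coordinates); the wrist camera has in their place "T_tool_cam" (4x4, takes a point from camera to tool coordinates, whose origin is the TCP and whose axes are the tool frame's). Camera axes: x right, y down, z forward; pixel columns grow to the right and rows downward; lengths in mm; the calibration is good to about 2 mm. A picture is of the moment at which its call begins: read the wrist's pose just before it. camera_params takes no time and is no camera call.
- arm.job_done(): hands the job in, once; it reports no verdict.
The state is a dict: "clock": time; "joints": joint angles; "joint_vel": joint speeds; "joint_efforts": joint torques, N m; "position": TCP position; "ee_rot": TCP orientation; "contact_force": force on the tool from outside, world axes, zero at the start; "wrist_torque": the same for the moment, N m; "gripper_width": finger opening in mm.
Only numpy, scipy, OpenCV 4.12 (cv2) and the standard library are available. Lean on these libraries where they do the work, as an engineer would, in place of code of your own. Each camera call takes 0.05 s, during which the arm holds its last target.

## Working session

There is one attempt and no reset: what is moved stays moved. The work goes in short steps, Python scripts to look and compute and a shell command to move; the robot and the scene stay as the last step left them, time stands still between calls to the robot, and variables do not carry over. Pictures are saved under pics/ and viewed, and the job is handed in when it is done.

```bash
mkdir -p pics; ls; cat > h.py <<'E'
import numpy as np,cv2
from bench import arm
from scipy.spatial.transform import Rotation as R
def ray(name,u,v,state=None):
    p=arm.camera_params(name);K=np.array(p['camera_matrix']);k=p['k1']
    d=np.array([(u-K[0,2])/K[0,0],(v-K[1,2])/K[1,1]]);x=d.copy()
    for _ in range(20): x=d/(1+k*(x@x))
    r=np.array([x[0],x[1],1])
    if 'extrinsics' in p:
        E=np.array(p['extrinsics']);return -E[:3,:3].T@E[:3,3],E[:3,:3].T@r
    T=np.array(p['T_tool_cam']);Q=R.from_quat(state['ee_rot']).as_matrix()
    return Q@T[:3,3]+np.array(state['position']),Q@T[:3,:3]@r
def onz(name,u,v,z,state=None):
    o,d=ray(name,u,v,state);return o+d*(z-o[2])/d[2]
def atd(name,u,v,depth,state=None):
    o,d=ray(name,u,v,state);return o+d*depth
def grab(name,fn):
    s=arm.read_state();im,d=arm.get_image(name)
    cv2.imwrite('pics/'+fn+'.png',im[:,:,::-1]);np.savez('pics/'+fn+'.npz',im=im,d=d,pos=s['position'],rot=s['ee_rot'])
    return im,d,s
E
python3 - <<'E'
from h import *
print(arm.hold_point_z,arm.read_state())
grab('scene','s0');grab('top','t0');grab('wrist','w0')
for n in('scene','top','wrist'):print(n,arm.camera_params(n))
E
```

```text
pics
18.700000000000003 {'clock': 0.0, 'joints': array([-1.02939173e+00,  3.85577265e-01,  6.62351487e-03, -4.91640003e-04,
       -1.19395689e+00, -2.58597020e-01]), 'joint_vel': array([-3.30558113e-04,  7.57156866e-04,  1.04521538e-03, -1.16533026e-03,
        5.49511090e-05,  1.14548180e-03]), 'joint_efforts': array([-7.22101231e-04, -3.92284763e+01,  1.88400078e+01,  4.18613613e+00,
       -4.63309698e-03,  4.09084478e-06]), 'position': array([ 174.26642194, -599.61886989,  230.209244  ]), 'ee_rot': array([ 0.42396213,  0.56586796, -0.56500652, -0.42522605]), 'contact_force': array([-0.6236231 , -0.10081897, -0.76326392]), 'wrist_torque': array([ 0.04337796, -0.04989946,  0.02296185]), 'gripper_width': 85.65750994656797}
scene {'camera_matrix': array([[441.97540644,   0.        , 277.09804163],
       [  0.        , 441.97540644, 200.3397219 ],
       [  0.        ,   0.        ,   1.        ]]), 'k1': -0.10227252246107725, 'extrinsics': array([[-7.04660748e-01,  7.09474511e-01, -9.95735739e-03,
         3.84316654e+02],
       [ 5.07932329e-01,  4.94587857e-01, -7.05257117e-01,

[... 621 characters left out ...]
37e-02, -9.88124635e-01,
         1.74263504e+03],
       [ 0.00000000e+00,  0.00000000e+00,  0.00000000e+00,
         1.00000000e+00]])}
wrist {'camera_matrix': array([[369.21923157,   0.        , 283.04888526],
       [  0.        , 369.21923157, 210.21658783],
       [  0.        ,   0.        ,   1.        ]]), 'k1': -0.10257012745069764, 'T_tool_cam': array([[ 9.99999407e-01, -6.40729374e-04,  8.80241594e-04,
        -3.99526626e-01],
       [-1.02567328e-03, -2.83234995e-01,  9.59049991e-01,
        -1.42885117e+02],
       [-3.65176277e-04, -9.59050326e-01, -2.83235484e-01,
         7.30541374e+01],
       [ 0.00000000e+00,  0.00000000e+00,  0.00000000e+00,
         1.00000000e+00]])}
```

View pics/s0.png

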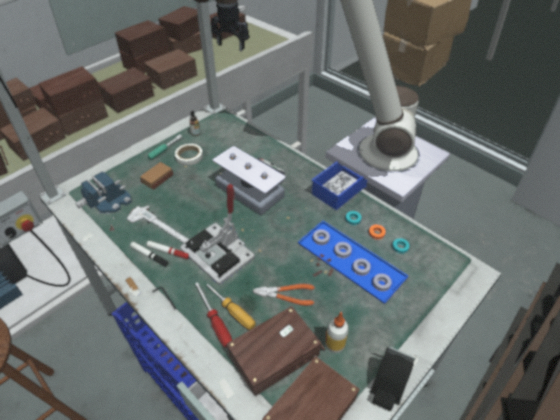

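View pics/t0.png

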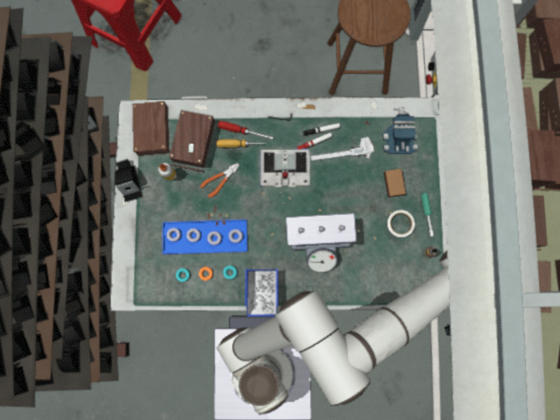

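View pics/w0.png

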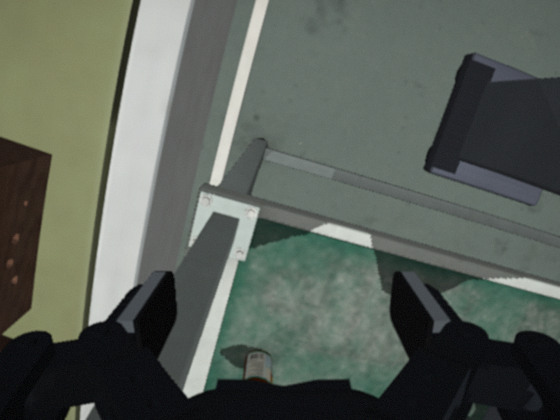

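```bash
python3 - <<'E'
from h import *
s=arm.read_state();print(R.from_quat(s['ee_rot']).as_matrix().round(3))
E
```

```text
[[-0.279 -0.001 -0.96 ]
 [ 0.96   0.002 -0.279]
 [ 0.002 -1.     0.   ]]
```

```bash
python3 - <<'E'
import cv2
im=cv2.imread('pics/t0.png')
a=cv2.resize(im[210:290,150:280],None,fx=6,fy=6,interpolation=cv2.INTER_CUBIC)
b=cv2.resize(im[205:280,275:375],None,fx=7,fy=7,interpolation=cv2.INTER_CUBIC)
cv2.imwrite('pics/t0a.png',a);cv2.imwrite('pics/t0b.png',b)
im=cv2.imread('pics/s0.png')
cv2.imwrite('pics/s0a.png',cv2.resize(im[135:215,205:295],None,fx=7,fy=7,interpolation=cv2.INTER_CUBIC))
E
```

```text
(no output)
```

View pics/t0a.png

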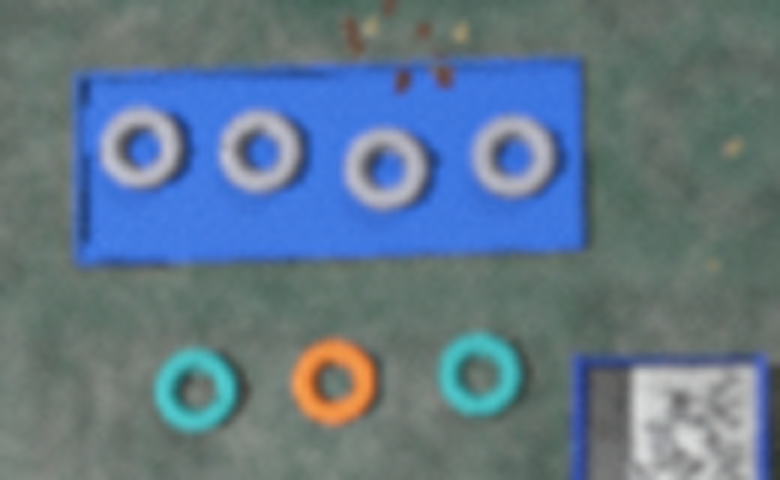

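View pics/t0b.png

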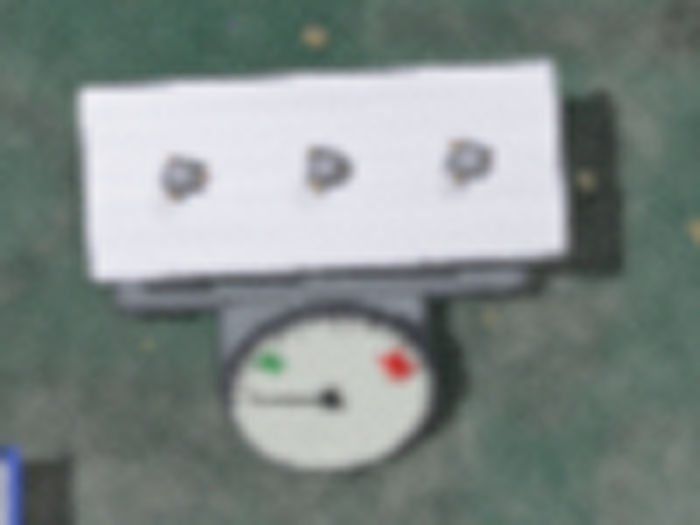

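View pics/s0a.png

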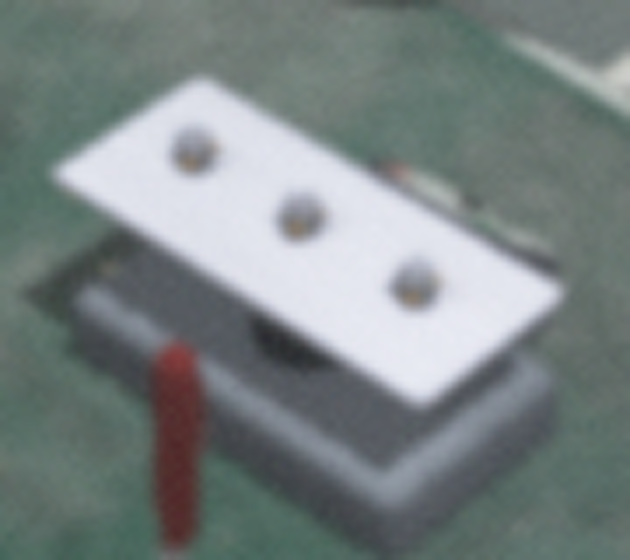

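```bash
python3 - <<'E'
from h import *
im=cv2.imread('pics/t0.png');D=np.load('pics/t0.npz')['d']
hsv=cv2.cvtColor(im,cv2.COLOR_BGR2HSV)
# scale tray: bright, low sat
m=((hsv[:,:,2]>185)&(hsv[:,:,1]<60)).astype(np.uint8);m[:205]=0;m[250:]=0;m[:,:280]=0;m[:,365:]=0
m=cv2.morphologyEx(m,cv2.MORPH_CLOSE,np.ones((13,13)))
n,l,st,c=cv2.connectedComponentsWithStats(m);i=1+np.argmax(st[1:,4]);cs=cv2.findContours((l==i).astype(np.uint8),0,1)[0]
r=cv2.minAreaRect(cs[0]);bx=cv2.boxPoints(r)
print('tray box',bx.round(1).tolist())
for z in(101,105):
  P=np.array([onz('top',*q,z) for q in bx]);print(z,P.round(1).tolist(),P.mean(0).round(1))
  print([np.linalg.norm(P[k]-P[k-1]).round(1) for k in range(4)])
for q in[(320,215),(342,222),(300,225)]:
  print('depth tray',atd('top',*q,D[q[1],q[0]]).round(1))
for q in[(185,177),(329,169),(470,161)]:
  print('peg',onz('top',275+q[0]/7-.4,205+q[1]/7-.4,122).round(1))
# rings: unsaturated in blue tray
m=((hsv[:,:,1]<110)).astype(np.uint8);m[:222]=0;m[249:]=0;m[:,:166]=0;m[:,245:]=0
cs=cv2.findContours(m,0,1)[0]
for k in cs:
  if cv2.contourArea(k)>60:
    (u,v),rr=cv2.minEnclosingCircle(k);M=cv2.moments(k);u,v=M['m10']/M['m00'],M['m01']/M['m00'];print('ring',round(u,1),round(v,1),round(rr,1),onz('top',u,v,17).round(1),atd('top',u,v,D[int(v),int(u)+5]).round(1))
m=((hsv[:,:,0]>100)&(hsv[:,:,0]<125)&(hsv[:,:,1]>130)).astype(np.uint8);m[262:]=0;m[:,:150]=0;m[:,260:]=0;m[:210]=0
n,l,st,c=cv2.connectedComponentsWithStats(m);i=1+np.argmax(st[1:,4]);cs=cv2.findContours((l==i).astype(np.uint8),0,1)[0]
bx=cv2.boxPoints(cv2.minAreaRect(cs[0]));P=np.array([onz('top',*q,9) for q in bx]);print('blue',P.round(1).tolist())
E
```

```text
tray box [[285.8999938964844, 217.5], [353.3999938964844, 213.6999969482422], [354.8999938964844, 240.8000030517578], [287.3999938964844, 244.5]]
101 [[508.6, -81.8, 101.0], [519.2, -301.6, 101.0], [430.7, -304.1, 101.0], [420.3, -86.0, 101.0]] [ 469.7 -193.4  101. ]
[np.float64(88.3), np.float64(220.0), np.float64(88.5), np.float64(218.4)]
105 [[508.0, -81.8, 105.0], [518.5, -301.1, 105.0], [430.3, -303.6, 105.0], [419.9, -86.0, 105.0]] [ 469.2 -193.1  105. ]
[np.float64(88.1), np.float64(219.5), np.float64(88.3), np.float64(217.8)]
depth tray [ 531.7 -199.5   -3.4]
depth tray [ 490.8 -262.6  111.5]
depth tray [ 483.5 -127.4  101.1]
peg [ 464.9 -130.   122. ]
peg [ 468.1 -195.7  122. ]
peg [ 471.2 -260.2  122. ]
ring 213.9 237.6 7.1 [453.8 163.3  17. ] [454.4 164.1  11.4]
ring 235.3 235.6 7.0 [460.2  90.5  17. ] [461.   91.1  10. ]
ring 193.1 234.7 7.0 [463.9 234.7  17. ] [464.3 235.2  14.2]
ring 173.3 234.1 7.0 [466.5 302.8  17. ] [466.6 302.9  16.5]
blue [[510.3, 348.2, 9.0], [517.4, 53.1, 9.0], [407.1, 49.3, 9.0], [399.4, 341.8, 9.0]]
```

```bash
python3 -m creep '[[[8,12,0],[0,0,0.05],0.6],[[24,36,0],[0,0,0.15],0.6],[[46,68,0],[0,0,0.27],0.6],[[68,101,0],[0,0,0.39],0.6],[[90,134,0],[0,0,0.51],0.6],[[112,167,0],[0,0,0.63],0.6],[[134,200,0],[0,0,0.75],0.6],[[156,233,0],[0,0,0.87],0.6],[[178,266,0],[0,0,0.99],0.6],[[200,298,0],[0,0,1.11],0.6],[[222,330,0],[0,0,1.22],0.6],[[243,361,0],[0,0,1.32],0.6]]'
python3 -m creep '[[[20,30,0],[0,0,0.017],0.4],[[38,58,0],[0,0,0.017],0.4],[[50,74,0],[0,0,0.017],0.4],[[50,74,0],[0,0,0.017],0.4],[[50,74,0],[0,0,0.017],0.4]]'
python3 - <<'E'
from h import *
im,d,s=grab('wrist','w1');print(R.from_quat(s['ee_rot']).as_matrix().round(3),s['position'],s['contact_force'],s['gripper_width'],s['clock'])
E
```

```text
clock: 1.15
position: [418.0, -237.2, 231.4]
ee_rot: [-0.013, 0.707, -0.707, 0.013]
contact_force: [0.4, -0.3, -0.4]
gripper_width: 68.3
clock: 1.57
position: [467.6, -164.3, 231.0]
ee_rot: [-0.018, 0.707, -0.707, 0.018]
contact_force: [-1.3, 0.2, -0.9]
gripper_width: 59.6
[[-0.999 -0.001  0.051]
 [-0.051  0.    -0.999]
 [ 0.001 -1.    -0.   ]] [ 467.59911633 -164.29159764  230.95316643] [-1.32373838  0.24757496 -0.8728668 ] 59.593979404318205 1.5667
```

View pics/w1.png

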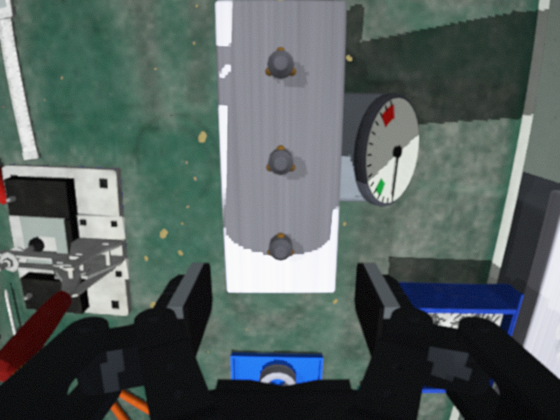

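```bash
python3 - <<'E'
from h import *
z=np.load('pics/w1.npz');im=z['im'];D=z['d'];s={'position':z['pos'],'ee_rot':z['rot']}
print(im[62,270:292].mean(1).astype(int), im[62,240:250].mean(1))
for (u,v) in[(280,62),(280,160),(280,246)]:
  print([atd('wrist',u+a,v+b,D[v+b,u+a],s).round(1).tolist() for a,b in((0,0),(-3,0),(3,0),(0,-3),(0,3))])
  # tray height
  print('tray',[atd('wrist',u+a,v+b,D[v+b,u+a],s).round(1).tolist() for a,b in((-40,0),(40,0))])
# peg tops from depth
H=np.zeros(D.shape);
uu,vv=np.meshgrid(np.arange(560),np.arange(420))
P=np.zeros(D.shape+(3,))
for v in range(0,300):
  for u in range(210,350):
    P[v,u]=atd('wrist',u,v,D[v,u],s)
np.save('pics/P1.npy',P)
m=((P[:,:,2]>116)&(P[:,:,2]<140)&(D>0)).astype(np.uint8)
n,l,st,c=cv2.connectedComponentsWithStats(m)
for i in range(1,n):
  if st[i,4]>20: q=P[l==i];print(st[i],c[i].round(1),q.mean(0).round(1),q.max(0).round(1),q.min(0).round(1))
cv2.imwrite('pics/w1a.png',cv2.resize(im[80:220,330:430,::-1],None,fx=4,fy=4,interpolation=cv2.INTER_CUBIC))
cv2.imwrite('pics/w1b.png',cv2.resize(im[30:270,240:320,::-1],None,fx=2.5,fy=2.5,interpolation=cv2.INTER_CUBIC))
E
```

```text
[ 76  74  81  89 100 105 106 107 106 111 104 108 107 105 106 104  99  94
  85  82  84  83] [143.66666667 144.         140.33333333 141.66666667 140.33333333
 141.66666667 146.66666667 144.66666667 145.         140.33333333]
[[473.5, -261.9, 122.6], [475.4, -261.8, 122.0], [471.6, -261.9, 123.0], [473.6, -263.6, 123.7], [473.4, -259.9, 123.9]]
tray [[501.5, -262.5, 103.2], [446.0, -265.3, 103.5]]
[[470.4, -198.2, 123.0], [472.4, -198.1, 122.9], [468.3, -198.2, 121.9], [470.5, -200.1, 121.6], [470.3, -196.1, 122.9]]
tray [[499.7, -193.8, 103.8], [440.9, -196.6, 102.8]]
[[467.3, -134.8, 121.9], [469.5, -133.9, 119.7], [465.1, -134.3, 120.3], [467.4, -136.6, 120.3], [467.2, -132.7, 122.3]]
tray [[498.6, -125.8, 103.4], [435.7, -129.4, 104.7]]Traceback (most recent call last):
  File "<stdin>", line 14, in <module>
  File "h.py", line 16, in atd
    o,d=ray(name,u,v,state);return o+d*depth
        ~~~^^^^^^^^^^^^^^^^
  File "h.py", line 5, in ray
    p=arm.camera_params(name);K=np.array(p['camera_matrix']);k=p['k1']
ValueError: time passes only in moves, steps and waits
```

```bash
sed -i "s/^def ray/_c={}\ndef cp(n):\n    if n not in _c:_c[n]=arm.camera_params(n)\n    return _c[n]\ndef ray/; s/p=arm.camera_params(name)/p=cp(name)/" h.py
cat >> h.py <<'E'
def load(fn):
    z=np.load('pics/'+fn+'.npz');return z['im'],z['d'],{'position':z['pos'],'ee_rot':z['rot']}
def cloud(name,im,D,s,box):
    u0,v0,u1,v1=box;P=np.full(D.shape+(3,),np.nan)
    for v in range(v0,v1):
        for u in range(u0,u1):
            if D[v,u]>0:P[v,u]=atd(name,u,v,D[v,u],s)
    return P
E
python3 - <<'E'
from h import *
im,D,s=load('w1')
P=cloud('wrist',im,D,s,(210,0,350,300))
t=P[(P[:,:,2]>90)&(P[:,:,2]<110)];print('tray z',np.median(t[:,2]))
m=((P[:,:,2]>118)&(P[:,:,2]<140)).astype(np.uint8)
n,l,st,c=cv2.connectedComponentsWithStats(m)
for i in range(1,n):
  if st[i,4]>20: q=P[l==i];print(st[i],c[i].round(1),q.mean(0).round(1),((q.max(0)+q.min(0))/2).round(1),np.median(q[:,2]))
cv2.imwrite('pics/w1a.png',cv2.resize(im[80:220,330:430,::-1],None,fx=4,fy=4,interpolation=cv2.INTER_CUBIC))
cv2.imwrite('pics/w1b.png',cv2.resize(im[30:270,240:320,::-1],None,fx=2.5,fy=2.5,interpolation=cv2.INTER_CUBIC))
E
```

```text
tray z 103.62274815314407
[267  51  26  27 440] [279.9  63.9] [ 473.5 -260.8  120.9] [ 473.8 -261.   121.1] 121.00400048320344
[269 152  24  23 394] [280.5 163. ] [ 469.9 -195.8  121. ] [ 469.9 -195.4  121.2] 121.374747445766
[270 240  22  21 326] [280.4 250.9] [ 466.8 -130.6  121. ] [ 466.7 -130.1  121. ] 121.13865268562269
```

View pics/w1a.png

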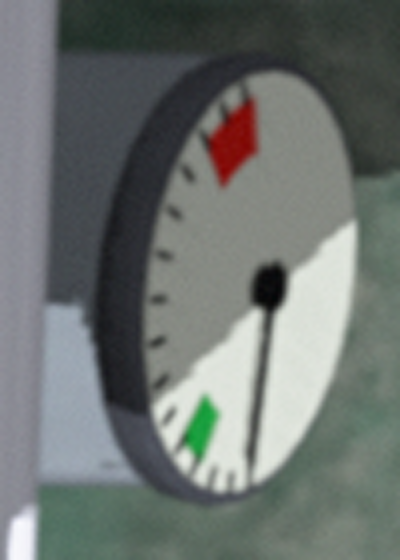

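View pics/w1b.png

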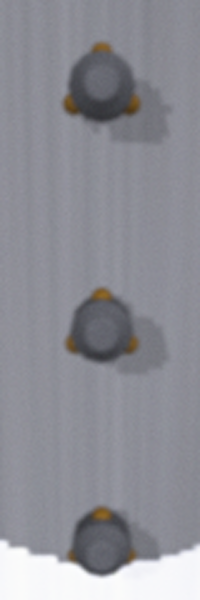

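```bash
cat >> h.py <<'E'
X=np.array([.9988,.0485,0]);Y=np.array([-.0485,.9988,0]);Z=np.array([0,0,1.])
def dial(name,s,c,pts,depth):
    nn=(Z-X)/2**.5;up=(Z+X)/2**.5
    C=atd(name,*c,depth,s);out=[]
    for p in pts:
        o,d=ray(name,*p,s);q=o+d*((C-o)@nn)/(d@nn)-C
        out.append((round(float(np.arctan2(q@up,q@Y)),3),round(float(np.linalg.norm(q)),1)))
    return C.round(1),out
E
python3 - <<'E'
from h import *
im,D,s=load('w1')
for q in((280.4,64),(280.6,162.2),(280.4,250.6)):print(onz('wrist',*q,122.6,s).round(1))
f=lambda x,y:(330+x/4-.4,80+y/4-.4)
dep=D[148:156,394:400];print(dep.round(0)[0])
print(dial('wrist',s,f(270,287),[f(251,475),f(250,490),f(231,483),f(213,475),f(187,440),f(200,460),f(167,415),f(162,382),f(215,405),f(245,90),f(204,135),f(355,290)],np.median(dep)))
E
```

```text
[ 473.2 -260.6  122.6]
[ 469.9 -196.7  122.6]
[ 466.8 -131.5  122.6]
[317. 317. 315. 316. 317. 319.]
(array([ 369.1, -201. ,   55.6]), [(0.038, 42.0), (0.032, 45.5), (0.243, 43.4), (0.448, 43.1), (0.81, 42.3), (0.621, 42.4), (1.048, 45.2), (1.218, 44.6), (0.713, 30.8), (2.755, 44.8), (2.368, 45.7), (-1.471, 43.1)])
```

```bash
python3 -m creep '[[[-1,15,0],[0,0,0],0.4],[[-2,45,0],[0,0,0],0.4],[[-3,85,0],[0,0,0],0.4],[[-4,125,-5],[0,0,0],0.4],[[-5,165,-10],[0,0,0],0.4],[[-6,205,-20],[0,0,0],0.4],[[-7,245,-30],[0,0,-0.01],0.4],[[-8,280,-36],[0,0,-0.02],0.4],[[-8,305,-40],[0,0,-0.02],0.4],[[-8,314,-40],[0,0,-0.02],0.4],[[-8,314,-40],[0,0,-0.02],0.4]]'
python3 - <<'E'
from h import *
im,D,s=grab('wrist','w2');print(s['position'],s['gripper_width'],s['contact_force'],s['clock'])
E
```

```text
clock: 2.53
position: [459.4, 149.3, 191.1]
ee_rot: [0.011, -0.707, 0.707, -0.011]
contact_force: [1.2, -1.1, -0.5]
gripper_width: 59.6
[459.43701805 149.29912082 191.0928255 ] 59.5580136019829 [ 1.17222254 -1.10685634 -0.45095624] 2.5333
```

View pics/w2.png

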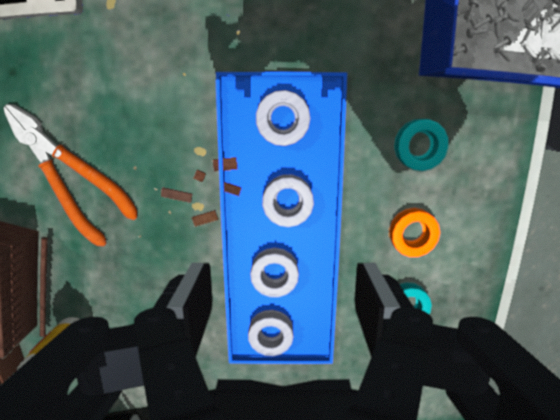

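```bash
python3 - <<'E'
from h import *
im,D,s=load('w2')
h=cv2.cvtColor(im,cv2.COLOR_RGB2HSV)
m=((h[:,:,1]<70)&(h[:,:,2]>130)).astype(np.uint8);m[:,:225]=0;m[:,338:]=0;m[:75]=0
n,l,st,c=cv2.connectedComponentsWithStats(m)
for i in range(1,n):
  if st[i,4]>300:
    k=cv2.convexHull(cv2.findContours((l==i).astype(np.uint8),0,1)[0][0])
    (u,v),ax,a=cv2.fitEllipse(k);print(round(u,1),round(v,1),np.round(ax,1),onz('wrist',u,v,19,s).round(1), np.median(D[l==i]))
    P=np.array([atd('wrist',x,y,D[y,x],s) for y,x in zip(*np.where(l==i)) if D[y,x]>0]);print('  z',np.percentile(P[:,2],[10,50,90]).round(1))
cv2.imwrite('pics/w2a.png',cv2.resize(im[75:360,215:445,::-1],None,fx=2,fy=2))
E
```

```text
282.5 117.4 [53.3 54.6] [460.7  89.2  19. ] 305.92303
  z [17.4 19.1 20.1]
287.5 201.4 [49.  50.4] [454.1 161.6  19. ] 325.8756
  z [17.9 19.3 20.2]
274.1 274.6 [43. 47.] [464.4 233.3  19. ] 345.99274
  z [18.1 19.3 20.2]
270.2 336.0 [37.9 44. ] [466.8 301.7  19. ] 365.266
  z [18.2 19.4 20.3]
272.2 372.8 [21.2 41.1] [463.9 347.7  19. ] 397.9965
  z [2.3 3.1 4. ]
```

View pics/w2a.png

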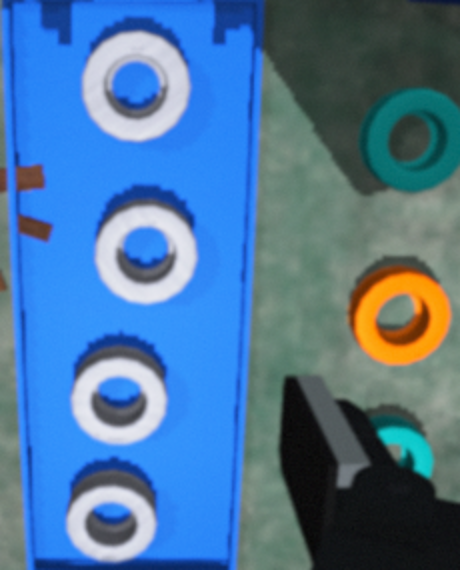

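```bash
python3 -m creep '[[[0,-15,-10],[0,0,0],0.4],[[1,-40,-35],[0,0,0],0.4],[[1,-58,-70],[0,0,0],0.4],[[1,-59.5,-105],[0,0,0],0.4],[[1,-59.5,-135],[0,0,0],0.4],[[1,-59.5,-155],[0,0,0],0.4],[[1,-59.5,-168],[0,0,0],0.4],[[1,-59.5,-176],[0,0,0],0.4],[[1,-59.5,-182],[0,0,0],0.4],[[1,-59.5,-185],[0,0,0],0.4],[[1,-59.5,-187],[0,0,0],0.4],[[1,-59.5,-187],[0,0,0],0.4]]'
python3 - <<'E'
from h import *
im,D,s=grab('wrist','w3')
E
```

```text
clock: 3.58
position: [460.8, 89.3, 4.7]
ee_rot: [-0.01, 0.707, -0.707, 0.01]
contact_force: [-0.1, 0.3, -0.1]
gripper_width: 59.9
```

View pics/w3.png

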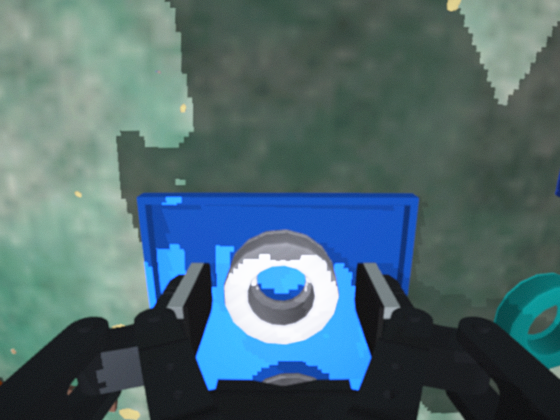

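```bash
python3 - <<'E'
from h import *
im,D,s=load('w3');print(onz('wrist',281,290,19,s),s['position'])
E
python3 -m creep '[[[0,0,0],[0,0,0],0],[[0,0,0],[0,0,0],-0.4],[[0,0,0],[0,0,0],-0.4],[[0,0,0],[0,0,0],-0.4],[[0,0,0],[0,0,0],-0.4],[[0,0,0],[0,0,0],-0.4]]'
```

```text
[460.69707759  87.20799745  19.        ] [460.80147096  89.2612535    4.74999894]
clock: 4.13
position: [461.1, 89.7, 5.7]
ee_rot: [-0.01, 0.707, -0.707, 0.011]
contact_force: [-0.4, -1.1, 6.9]
gripper_width: 43.7
```

```bash
python3 -m creep '[[[0,0,1],[0,0,0],-0.4],[[0,0,5],[0,0,0],-0.4],[[0,0,15],[0,0,0],-0.4],[[0,0,30],[0,0,0],-0.4],[[0,0,40],[0,0,0],-0.4],[[0,0,40],[0,0,0],-0.4]]'
python3 - <<'E'
from h import *
im,D,s=grab('wrist','w4')
P=[atd('wrist',u,290,D[290,u],s) for u in (240,250,260,300,310,320,330)];print(np.round(P,1),s['position'],s['contact_force'])
cv2.imwrite('pics/w4a.png',cv2.resize(im[200:400,180:390,::-1],None,fx=3,fy=3))
E
```

```text
clock: 4.63
position: [461.6, 90.1, 46.2]
ee_rot: [-0.009, 0.708, -0.706, 0.012]
contact_force: [0.2, 0.6, -2.0]
gripper_width: 43.8
[[477.5  88.7  60.3]
 [473.7  89.3  58.9]
 [470.4  95.4  47.7]
 [450.4 119.4   2.9]
 [448.8  95.1  46.9]
 [446.   88.4  58.9]
 [441.9  88.8  58. ]] [461.56903578  90.08981084  46.18624283] [ 0.21480015  0.60557209 -2.01624636]
```

View pics/w4a.png

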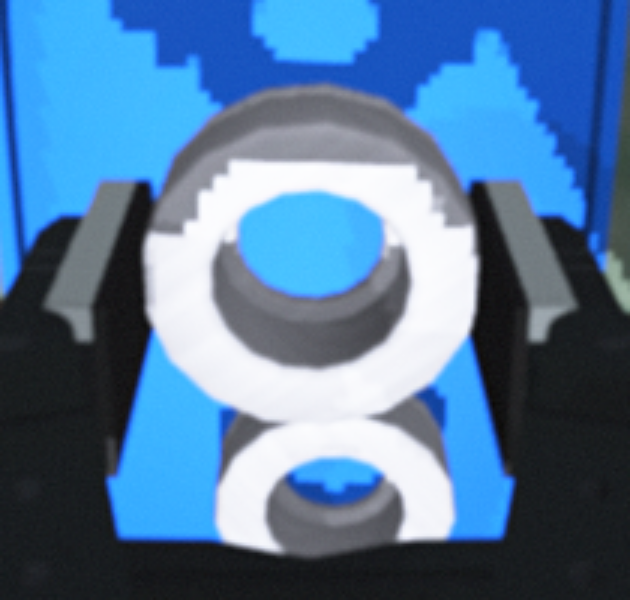

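```bash
python3 - <<'E'
from h import *
im,D,s=load('w4');print(onz('wrist',283.3,296.3,59.2,s)-s['position'])
h=cv2.cvtColor(im,cv2.COLOR_RGB2HSV)
s2=arm.read_state();print(s2['position'],s2['contact_force'])
E
```

```text
[-1.13794527  1.39147663 13.01375717]
[460.87375944  89.75962105  45.15125557] [ 0.90750707  0.09716249 -1.23383641]
```

```bash
python3 -m creep '[[[0,0,12],[0,0,0],-0.4],[[0,0,40],[0,0,0],-0.4],[[0,0,75],[0,0,0],-0.4],[[0,-5,110],[0,0,0],-0.4],[[0,-20,135],[0,0,0],-0.4],[[1,-48,146],[0,0,0],-0.4],[[2,-85,150],[0,0,0],-0.4],[[3,-122,150],[0,0,0.01],-0.4],[[5,-160,150],[0,0,0.02],-0.4],[[7,-198,150],[0,0,0.02],-0.4],[[8,-234,150],[0,0,0.02],-0.4],[[9,-262,145],[0,0,0.02],-0.4]]'
python3 -m creep '[[[0,-15,-10],[0,0,0],-0.4],[[0,-22,-28],[0,0,0],-0.4],[[0,-23.3,-42],[0,0,0],-0.4],[[0,-23.3,-50],[0,0,0],-0.4],[[0,-23.3,-52],[0,0,0],-0.4],[[0,-23.3,-52],[0,0,0],-0.4],[[0,-23.3,-52],[0,0,0],-0.4]]'
python3 - <<'E'
from h import *
im,D,s=grab('wrist','w5')
print(s['position'],s['contact_force'])
cv2.imwrite('pics/w5a.png',cv2.resize(im[180:400,160:410,::-1],None,fx=3,fy=2.7))
E
```

```text
clock: 5.68
position: [469.1, -174.9, 188.9]
ee_rot: [-0.017, 0.707, -0.707, 0.017]
contact_force: [0.4, 0.3, -2.3]
gripper_width: 43.5
clock: 6.27
position: [469.9, -195.7, 137.7]
ee_rot: [0.017, -0.707, 0.707, -0.018]
contact_force: [-0.2, 0.2, -2.2]
gripper_width: 43.5
[ 469.90385391 -195.65807927  137.702355  ] [-0.18359893  0.17020902 -2.20750476]
```

View pics/w5a.png

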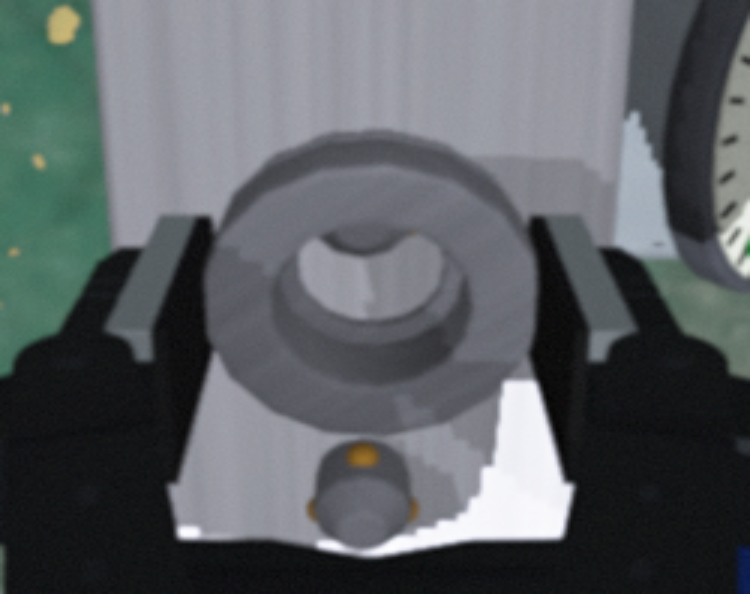

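```bash
python3 - <<'E'
from h import *
im,D,s=load('w5')
f=lambda x,y:(160+x/3-.35,180+y/2.7-.35)
print('hole far edge',onz('wrist',*f(372,320),134.7,s)-[0,10.5,0])
print('hole L,R',onz('wrist',*f(297,285),134.7,s),onz('wrist',*f(447,285),134.7,s))
e=onz('wrist',*f(365,253),122.6,s);print('peg top edge',e, 'c if r4.5',e-[0,4.5,0])
print('ball peg3',onz('wrist',*f(363,455),103.6+6.5,s),'peg3 top',onz('wrist',*f(362,525),122.6,s))
cv2.imwrite('pics/w5b.png',cv2.resize(im[250:310,240:330,::-1],None,fx=8,fy=8,interpolation=cv2.INTER_CUBIC))
E
```

```text
hole far edge [ 468.1106134  -194.69126516  134.7       ]
hole L,R [ 479.43751471 -190.09456477  134.7       ] [ 457.43165262 -191.19428729  134.7       ]
peg top edge [ 469.51589451 -190.42443197  122.6       ] c if r4.5 [ 469.51589451 -194.92443197  122.6       ]
ball peg3 [ 467.45876855 -138.61224945  110.1       ] peg3 top [ 467.21571598 -131.53713746  122.6       ]
```

View pics/w5b.png

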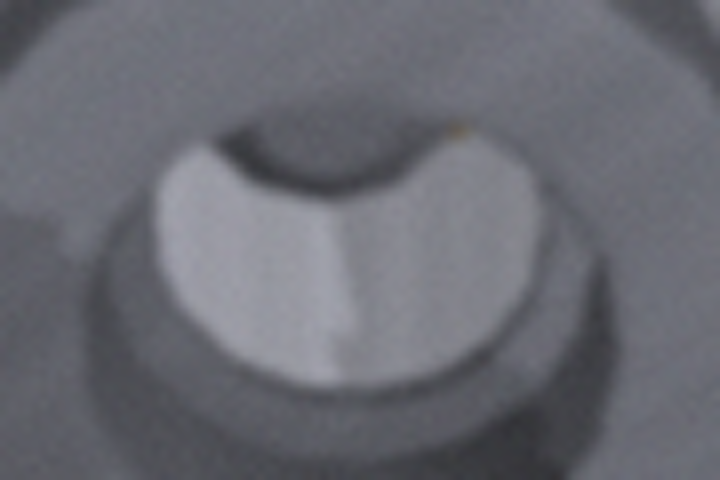

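```bash
python3 -m creep '[[[1.2,-1.2,-3],[0,0,0],-0.4],[[1.2,-1.2,-8],[0,0,0],-0.4],[[1.2,-1.2,-13],[0,0,0],-0.4],[[1.2,-1.2,-17],[0,0,0],-0.4],[[1.2,-1.2,-20],[0,0,0],-0.4],[[1.2,-1.2,-22],[0,0,0],-0.4],[[1.2,-1.2,-24],[0,0,0],-0.4],[[1.2,-1.2,-26],[0,0,0],-0.4],[[1.2,-1.2,-28],[0,0,0],-0.4],[[1.2,-1.2,-28],[0,0,0],-0.4]]'
```

```text
clock: 7.15
position: [471.2, -197.1, 109.4]
ee_rot: [0.017, -0.707, 0.707, -0.018]
contact_force: [1.3, 1.3, 1.0]
gripper_width: 43.9
```

```bash
python3 -m creep '[[[0,0,-1.5],[0,0,0],-0.4],[[0,0,-3],[0,0,0],-0.4],[[0,0,-4.5],[0,0,0],-0.4],[[0,0,-4.5],[0,0,0],-0.4]]'; python3 -m creep '[[[0,0,-1],[0,0,0],-0.4],[[0,0,-2],[0,0,0],-0.4],[[0,0,-2],[0,0,0],-0.4]]'
```

```text
clock: 7.48
position: [471.1, -197.1, 105.0]
ee_rot: [0.017, -0.707, 0.707, -0.018]
contact_force: [0.6, 1.5, 2.9]
gripper_width: 43.4
clock: 7.73
position: [471.0, -197.1, 103.0]
ee_rot: [0.017, -0.707, 0.707, -0.018]
contact_force: [0.2, 1.9, 3.7]
gripper_width: 43.7
```

```bash
python3 -m creep '[[[0,0.7,-1],[0,0,0],-0.4],[[0,0.7,-2],[0,0,0],-0.4],[[0,0.7,-2],[0,0,0],-0.4]]'; python3 -m creep '[[[0,0,-1],[0,0,0],-0.4],[[0,0,-2],[0,0,0],-0.4],[[0,0,-2],[0,0,0],-0.4]]'
```

```text
clock: 7.98
position: [470.4, -196.4, 100.4]
ee_rot: [-0.017, 0.707, -0.707, 0.017]
contact_force: [1.4, 0.6, 1.4]
gripper_width: 43.2
clock: 8.23
position: [470.4, -196.4, 98.5]
ee_rot: [-0.017, 0.707, -0.707, 0.017]
contact_force: [1.0, 1.4, 2.4]
gripper_width: 43.6
```

```bash
python3 -m creep '[[[0,0,1.5],[0,0,0],-0.4],[[0,0,3],[0,0,0],-0.4],[[0,0,3],[0,0,0],-0.4],[[0,0,3],[0,0,0],0.1],[[0,0,3],[0,0,0],0.4],[[0,0,3],[0,0,0],0.4],[[0,0,3],[0,0,0],0.4],[[0,0,6],[0,0,0],0.4],[[0,0,14],[0,0,0],0.4],[[0,5,35],[0,0,0],0.4],[[-2,25,70],[0,0,0],0.4],[[-2,40,95],[0,0,0],0.4]]'
python3 - <<'E'
from h import *
im,D,s=grab('wrist','w6')
print(s['position'],s['contact_force'])
cv2.imwrite('pics/w6a.png',cv2.resize(im[0:280,210:430,::-1],None,fx=2.2,fy=2.1))
E
```

```text
clock: 9.23
position: [468.7, -156.3, 196.3]
ee_rot: [0.017, -0.707, 0.707, -0.017]
contact_force: [0.7, 0.2, 0.7]
gripper_width: 59.6
[ 468.7063796  -156.32749187  196.34947389] [0.67247823 0.21242052 0.73475524]
```

View pics/w6a.png

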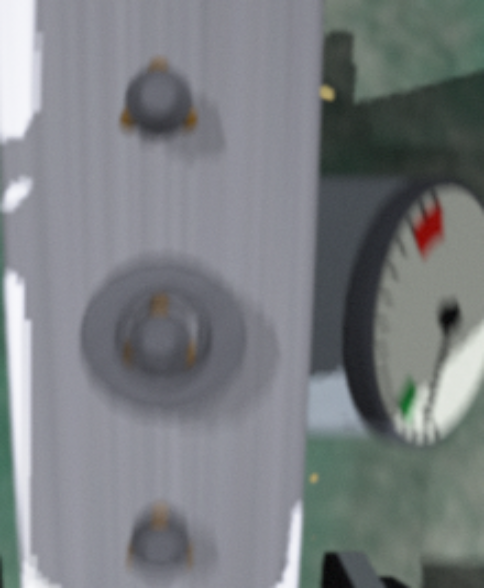

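```bash
python3 - <<'E'
from h import *
im,D,s=load('w6')
f=lambda x,y:(210+x/2.2-.3,y/2.1-.3)
c=f(449,317);dep=D[int(c[1])-3:int(c[1])+4,int(c[0])-3:int(c[0])+4]
print(dial('wrist',s,c,[f(428,425),f(430,410),f(443,350),f(408,400),f(421,232)],np.median(dep)))
P=cloud('wrist',im,D,s,(225,0,345,250));t=P[(P[:,:,2]>85)&(P[:,:,2]<106)];print(np.median(t[:,2]))
q=P[135:185,250:320];q=q[q[:,:,2]>107.5] ;print('ring top',np.median(q[:,2]),len(q))
E
```

```text
(array([ 368.1, -198.1,   55. ]), [(0.213, 40.7), (0.235, 35.0), (0.194, 12.3), (0.746, 37.3), (2.449, 40.1)])
99.88102576870602
ring top 115.72883387278969 2759
```

```bash
python3 -m creep '[[[-1,15,0],[0,0,0],0.4],[[-2,45,0],[0,0,0],0.4],[[-4,85,0],[0,0,0],0.4],[[-6,125,0],[0,0,0],0.4],[[-8,165,0],[0,0,-0.01],0.4],[[-10,205,0],[0,0,-0.02],0.4],[[-12,243,-10],[0,0,-0.02],0.4],[[-13,278,-25],[0,0,-0.02],0.4],[[-14,303,-50],[0,0,-0.02],0.4],[[-14.3,316,-80],[0,0,-0.02],0.4],[[-14.3,318.5,-110],[0,0,-0.02],0.4],[[-14.3,318.5,-130],[0,0,-0.02],0.4]]'
python3 -m creep '[[[0,0,-18],[0,0,0],0.4],[[0,0,-32],[0,0,0],0.4],[[0,0,-43],[0,0,0],0.4],[[0,0,-51],[0,0,0],0.4],[[0,0,-56],[0,0,0],0.4],[[0,0,-57.8],[0,0,0],0.4],[[0,0,-57.8],[0,0,0],0.4]]'
python3 - <<'E'
from h import *
im,D,s=grab('wrist','w7')
print(s['position'],s['contact_force'])
h=cv2.cvtColor(im,cv2.COLOR_RGB2HSV)
m=((h[:,:,1]<70)&(h[:,:,2]>60)).astype(np.uint8);m[:,:212]=0;m[:,355:]=0;m[:220]=0;m[365:]=0
cv2.imwrite('pics/w7a.png',cv2.resize(im[180:400,160:410,::-1],None,fx=3,fy=2.7))
E
```

```text
clock: 10.28
position: [453.5, 162.8, 62.0]
ee_rot: [0.011, -0.707, 0.707, -0.01]
contact_force: [-1.1, 0.1, -0.7]
gripper_width: 59.6
clock: 10.87
position: [454.5, 162.1, 6.1]
ee_rot: [-0.01, 0.707, -0.707, 0.01]
contact_force: [-0.3, 0.3, -0.5]
gripper_width: 59.8
[454.50243907 162.09431279   6.11376386] [-0.29592392  0.25041611 -0.54803913]
```

View pics/w7a.png

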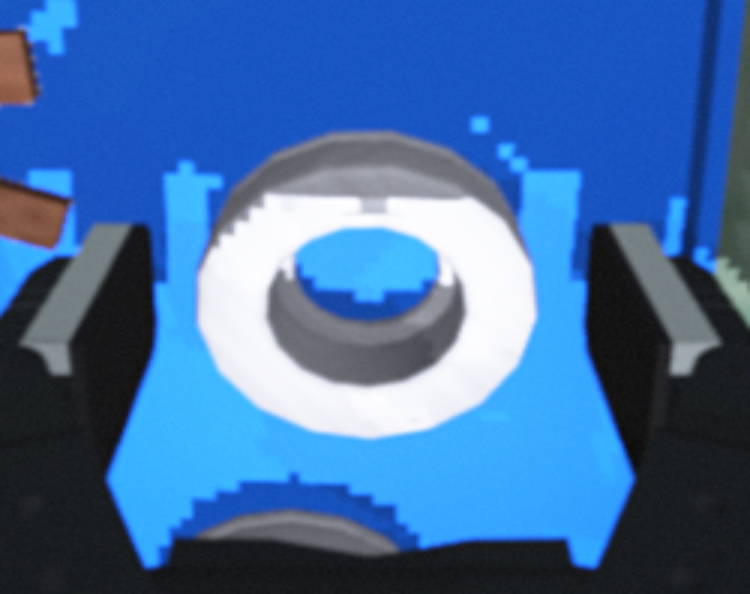

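```bash
python3 -m creep '[[[0,0,0],[0,0,0],0],[[0,0,0],[0,0,0],-0.4],[[0,0,0],[0,0,0],-0.4],[[0,0,0],[0,0,0],-0.4],[[0,0,0],[0,0,0],-0.4],[[0,0,1],[0,0,0],-0.4],[[0,0,6],[0,0,0],-0.4],[[0,0,20],[0,0,0],-0.4],[[0,0,45],[0,0,0],-0.4],[[0,0,60],[0,0,0],-0.4],[[0,0,60],[0,0,0],-0.4]]'
python3 - <<'E'
from h import *
im,D,s=grab('wrist','w8')
print(s['position'],s['contact_force'],s['gripper_width'])
cv2.imwrite('pics/w8a.png',cv2.resize(im[200:400,180:390,::-1],None,fx=3,fy=3))
E
```

```text
clock: 11.83
position: [456.2, 163.4, 69.2]
ee_rot: [-0.008, 0.708, -0.706, 0.013]
contact_force: [0.8, 1.1, -1.3]
gripper_width: 43.0
[456.17081214 163.37743563  69.16006987] [ 0.75673413  1.14989378 -1.25234122] 42.959489838341526
```

View pics/w8a.png

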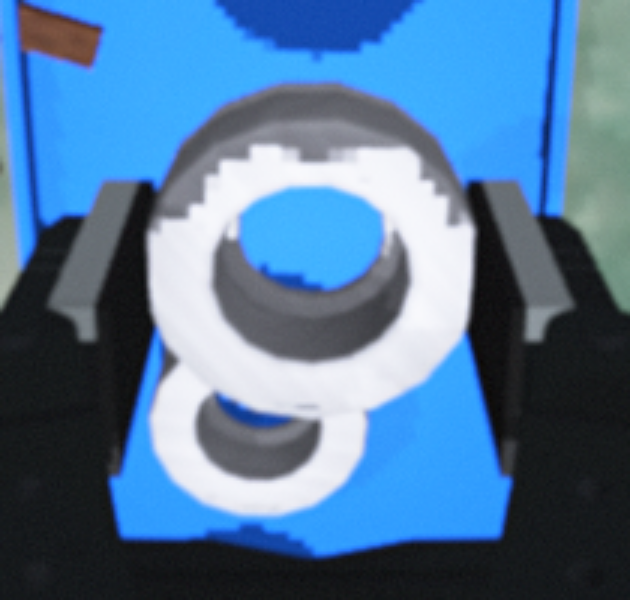

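```bash
python3 -m creep '[[[0,0,20],[0,0,0],-0.4],[[0,0,55],[0,0,0],-0.4],[[0,-10,90],[0,0,0],-0.4],[[1,-35,115],[0,0,0],-0.4],[[3,-70,130],[0,0,0],-0.4],[[5,-108,134],[0,0,0],-0.4],[[7,-148,134],[0,0,0.01],-0.4],[[9,-188,134],[0,0,0.02],-0.4],[[11,-228,134],[0,0,0.02],-0.4],[[13,-268,134],[0,0,0.02],-0.4],[[15,-308,134],[0,0,0.02],-0.4],[[17,-346,134],[0,0,0.02],-0.4]]'
python3 -m creep '[[[1,-36,0],[0,0,0],-0.4],[[2,-62,-4],[0,0,0],-0.4],[[2.3,-76,-16],[0,0,0],-0.4],[[2.3,-78.4,-34],[0,0,0],-0.4],[[2.3,-78.4,-50],[0,0,0],-0.4],[[2.3,-78.4,-60],[0,0,0],-0.4],[[2.3,-78.4,-62],[0,0,0],-0.4],[[2.3,-78.4,-62],[0,0,0],-0.4]]'
python3 - <<'E'
from h import *
im,D,s=grab('wrist','w9')
print(s['position'],s['contact_force'])
cv2.imwrite('pics/w9b.png',cv2.resize(im[240:320,230:340,::-1],None,fx=6,fy=6,interpolation=cv2.INTER_CUBIC))
E
```

```text
clock: 12.88
position: [470.0, -185.8, 198.3]
ee_rot: [-0.018, 0.707, -0.707, 0.016]
contact_force: [1.2, 0.5, -2.3]
gripper_width: 43.1
clock: 13.55
position: [473.0, -262.0, 136.7]
ee_rot: [-0.018, 0.707, -0.707, 0.016]
contact_force: [0.5, 0.5, -1.1]
gripper_width: 42.9
[ 472.9535813  -261.98844245  136.68046597] [ 0.54729385  0.54534739 -1.08817982]
```

View pics/w9b.png

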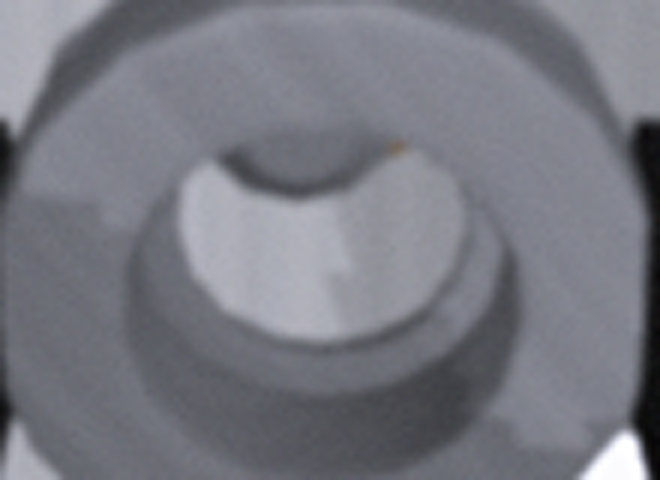

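```bash
python3 -m creep '[[[1.3,-0.5,-4],[0,0,0],-0.4],[[1.3,-0.5,-9],[0,0,0],-0.4],[[1.3,-0.5,-14],[0,0,0],-0.4],[[1.3,-0.5,-18],[0,0,0],-0.4],[[1.3,-0.5,-21],[0,0,0],-0.4],[[1.3,-0.5,-23],[0,0,0],-0.4],[[1.3,-0.5,-25],[0,0,0],-0.4],[[1.3,-0.5,-27],[0,0,0],-0.4],[[1.3,-0.5,-29],[0,0,0],-0.4],[[1.3,-0.5,-31],[0,0,0],-0.4],[[1.3,-0.5,-31],[0,0,0],-0.4]]';python3 -m creep '[[[0,0,-1],[0,0,0],-0.4],[[0,0,-2],[0,0,0],-0.4],[[0,0,-2],[0,0,0],-0.4]]'
```

```text
clock: 14.52
position: [474.9, -262.8, 106.9]
ee_rot: [-0.017, 0.707, -0.707, 0.017]
contact_force: [-1.1, 1.3, 1.3]
gripper_width: 43.1
clock: 14.77
position: [475.0, -262.8, 105.1]
ee_rot: [0.017, -0.707, 0.707, -0.017]
contact_force: [0.2, 1.2, 1.4]
gripper_width: 42.9
```

```bash
python3 -m creep '[[[0,0.4,-1],[0,0,0],-0.4],[[0,0.4,-2],[0,0,0],-0.4],[[0,0.4,-3],[0,0,0],-0.4],[[0,0.4,-3],[0,0,0],-0.4]]';python3 -m creep '[[[0,0,-1],[0,0,0],-0.4],[[0,0,-2],[0,0,0],-0.4],[[0,0,-2],[0,0,0],-0.4]]'
```

```text
clock: 15.1
position: [475.0, -262.3, 102.0]
ee_rot: [-0.017, 0.707, -0.707, 0.017]
contact_force: [-1.4, 1.9, 3.6]
gripper_width: 43.1
clock: 15.35
position: [475.1, -262.4, 100.0]
ee_rot: [0.017, -0.707, 0.707, -0.017]
contact_force: [-0.8, 1.2, 4.0]
gripper_width: 42.5
```

```bash
python3 -m creep '[[[0,0,-1],[0,0,0],-0.4],[[0,0,-2],[0,0,0],-0.4],[[0,0,-2],[0,0,0],-0.4]]'
```

```text
clock: 15.6
position: [475.0, -262.5, 97.7]
ee_rot: [0.017, -0.707, 0.707, -0.017]
contact_force: [-0.1, 2.1, 3.1]
gripper_width: 42.5
```

```bash
python3 -m creep '[[[0,0.3,-1],[0,0,0],-0.4],[[0,0.3,-2],[0,0,0],-0.4],[[0,0.3,-2],[0,0,0],-0.4]]'; python3 - <<'E'
from h import *
for i in range(1):
  im,D,s=grab('wrist','w10')
print(s['position'],s['contact_force'])
cv2.imwrite('pics/w10b.png',cv2.resize(im[180:400,160:410,::-1],None,fx=3,fy=2.7))
E
```

```text
clock: 15.85
position: [475.0, -262.5, 95.8]
ee_rot: [0.017, -0.707, 0.707, -0.017]
contact_force: [0.0, -0.5, 3.1]
gripper_width: 42.8
[ 475.03071195 -262.48132045   95.80085675] [ 0.01232225 -0.48299226  3.06646474]
```

View pics/w10b.png

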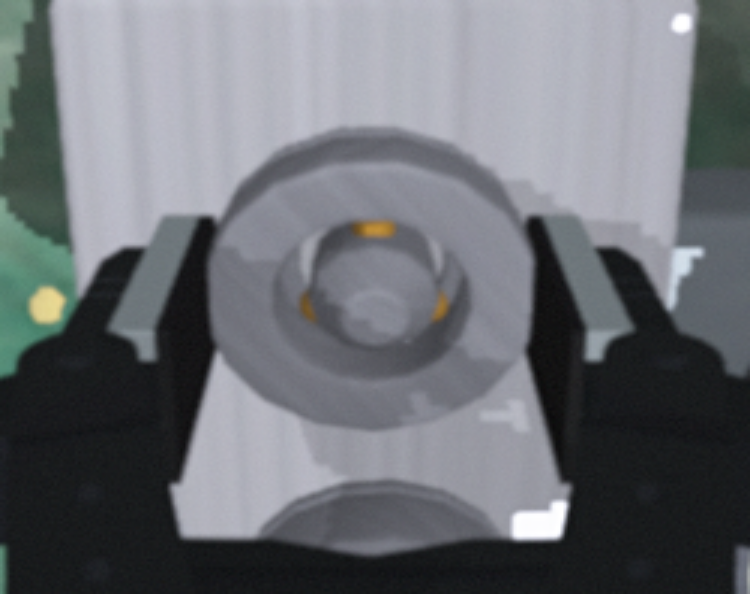

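```bash
python3 -m creep '[[[0,0,1.5],[0,0,0],-0.4],[[0,0,3],[0,0,0],-0.4],[[0,0,3],[0,0,0],-0.4],[[0,0,3],[0,0,0],0.1],[[0,0,3],[0,0,0],0.4],[[0,0,3],[0,0,0],0.4],[[0,0,3],[0,0,0],0.4],[[0,0,6],[0,0,0],0.4],[[0,0,14],[0,0,0],0.4],[[-1,10,35],[0,0,0],0.4],[[-2,42,70],[0,0,0],0.4],[[-4,80,98],[0,0,0],0.4]]'
python3 - <<'E'
from h import *
im,D,s=grab('wrist','w11')
print(s['position'],s['contact_force'])
cv2.imwrite('pics/w11a.png',cv2.resize(im[0:280,210:430,::-1],None,fx=2.2,fy=2.1))
P=cloud('wrist',im,D,s,(225,0,345,280));t=P[(P[:,:,2]>85)&(P[:,:,2]<103)];print(np.median(t[:,2]))
E
```

```text
clock: 16.9
position: [471.6, -191.4, 188.9]
ee_rot: [0.016, -0.707, 0.707, -0.017]
contact_force: [1.9, 0.4, 0.2]
gripper_width: 60.4
[ 471.61875963 -191.40237637  188.91481739] [1.94267018 0.36544445 0.23370012]
96.52629494844896
```

View pics/w11a.png

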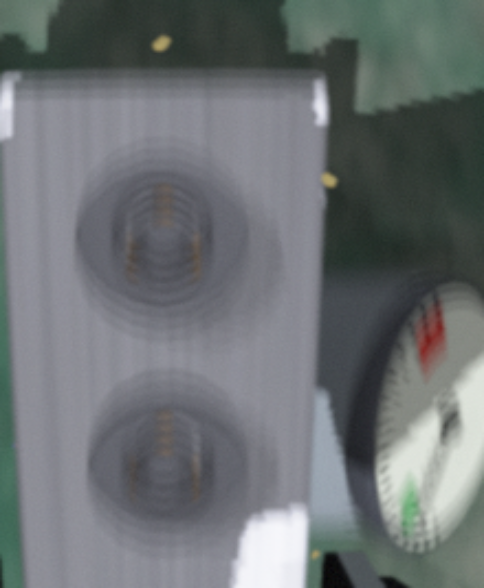

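```bash
python3 -m creep '[[[0,0,0],[0,0,0],0.4]]'; python3 - <<'E'
from h import *
im,D,s=grab('wrist','w12')
print(s['position'],s['contact_force'])
cv2.imwrite('pics/w12a.png',cv2.resize(im[30:280,230:430,::-1],None,fx=3,fy=2.4,interpolation=cv2.INTER_CUBIC))
P=cloud('wrist',im,D,s,(225,0,345,280));t=P[(P[:,:,2]>85)&(P[:,:,2]<103)];print(np.median(t[:,2]))
E
```

```text
clock: 17.03
position: [473.3, -189.5, 191.2]
ee_rot: [0.016, -0.706, 0.707, -0.022]
contact_force: [-0.8, -0.4, -0.8]
gripper_width: 59.6
[ 473.28769215 -189.49435677  191.23302227] [-0.84145991 -0.43228017 -0.77685302]
96.5431919602053
```

View pics/w12a.png

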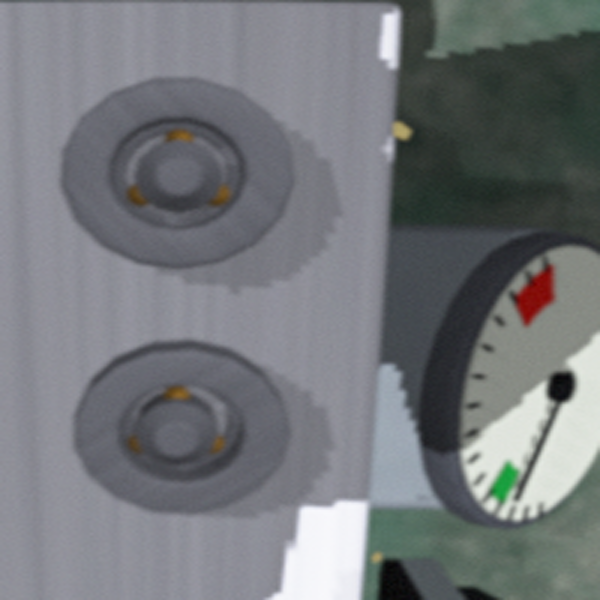

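```bash
python3 -m creep '[[[0,15,0],[0,0,0],0.4],[[0,45,0],[0,0,0],0.4],[[-1,85,0],[0,0,0],0.4],[[-2,126,0],[0,0,0],0.4],[[-3,167,0],[0,0,-0.01],0.4],[[-4,208,0],[0,0,-0.02],0.4],[[-5,249,0],[0,0,-0.02],0.4],[[-6,290,0],[0,0,-0.02],0.4],[[-6,330,0],[0,0,-0.02],0.4],[[-6.7,366,-10],[0,0,-0.02],0.4],[[-6.7,394,-30],[0,0,-0.02],0.4],[[-6.7,410,-60],[0,0,-0.02],0.4]]'
python3 -m creep '[[[0,5.5,-33],[0,0,0],0.4],[[0,5.9,-62],[0,0,0],0.4],[[0,5.9,-85],[0,0,0],0.4],[[0,5.9,-102],[0,0,0],0.4],[[0,5.9,-114],[0,0,0],0.4],[[0,5.9,-122],[0,0,0],0.4],[[0,5.9,-127],[0,0,0],0.4],[[0,5.9,-128],[0,0,0],0.4],[[0,5.9,-128],[0,0,0],0.4]]'
python3 - <<'E'
from h import *
im,D,s=grab('wrist','w13')
print(s['position'],s['contact_force'])
cv2.imwrite('pics/w13a.png',cv2.resize(im[180:400,160:410,::-1],None,fx=3,fy=2.7))
E
```

```text
clock: 18.08
position: [466.4, 222.4, 127.9]
ee_rot: [-0.009, 0.708, -0.706, 0.013]
contact_force: [1.0, -0.4, -0.5]
gripper_width: 59.7
clock: 18.83
position: [464.9, 224.7, -0.8]
ee_rot: [-0.01, 0.707, -0.707, 0.01]
contact_force: [1.0, 1.4, -0.6]
gripper_width: 59.6
[464.92289679 224.67584498  -0.83310758] [ 1.02454564  1.42381724 -0.63182311]
```

View pics/w13a.png

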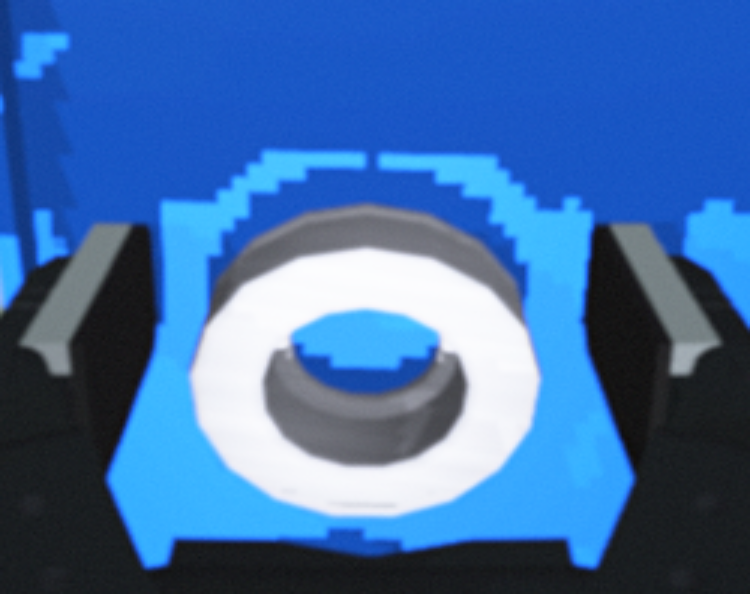

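```bash
python3 -m creep '[[[0,0,7],[0,0,0],0.4],[[0,4,7],[0,0,0],0.4],[[-0.4,9,7],[0,0,0],0.4],[[-0.4,9,7],[0,0,0],0.4],[[-0.4,9,7],[0,0,0],0.4]]'
python3 - <<'E'
from h import *
im,D,s=grab('wrist','w14')
print(s['position'],s['contact_force'])
cv2.imwrite('pics/w14a.png',cv2.resize(im[180:400,160:410,::-1],None,fx=3,fy=2.7))
E
```

```text
clock: 19.3
position: [464.3, 234.4, 6.5]
ee_rot: [-0.01, 0.707, -0.707, 0.011]
contact_force: [-0.2, -0.4, -0.3]
gripper_width: 60.1
[464.30863515 234.4396995    6.47832937] [-0.18111183 -0.40428526 -0.29927105]
```

View pics/w14a.png

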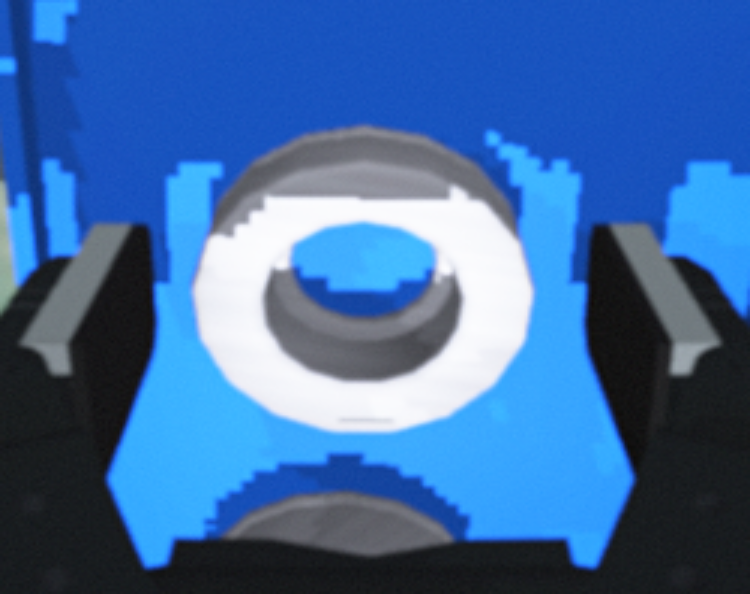

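```bash
python3 -m creep '[[[0,-0.3,0],[0,0,0],0],[[0,-0.3,0],[0,0,0],-0.4],[[0,-0.3,0],[0,0,0],-0.4],[[0,-0.3,0],[0,0,0],-0.4],[[0,-0.3,0],[0,0,0],-0.4],[[0,-0.3,1],[0,0,0],-0.4],[[0,-0.3,6],[0,0,0],-0.4],[[0,-0.3,20],[0,0,0],-0.4],[[0,-0.3,50],[0,0,0],-0.4],[[0,-0.3,85],[0,0,0],-0.4],[[0,-0.3,115],[0,0,0],-0.4],[[0,-10,140],[0,0,0],-0.4]]'
python3 -m creep '[[[0,-20,20],[0,0,0],-0.4],[[0,-50,30],[0,0,0],-0.4],[[0,-85,35],[0,0,0],-0.4],[[0,-122,35],[0,0,0],-0.4],[[0,-160,35],[0,0,0.01],-0.4],[[0,-198,35],[0,0,0.02],-0.4],[[1,-236,35],[0,0,0.02],-0.4],[[2,-274,35],[0,0,0.02],-0.4],[[2,-308,35],[0,0,0.02],-0.4],[[2,-332,35],[0,0,0.02],-0.4],[[2,-345,30],[0,0,0.02],-0.4],[[2,-345,30],[0,0,0.02],-0.4]]'
python3 -m creep '[[[0,0,0],[0,0,0],-0.4]]'
```

```text
clock: 20.35
position: [464.8, 224.9, 148.5]
ee_rot: [-0.01, 0.708, -0.706, 0.011]
contact_force: [1.3, 0.7, -2.5]
gripper_width: 42.8
clock: 21.35
position: [464.7, -123.3, 175.0]
ee_rot: [-0.017, 0.707, -0.707, 0.015]
contact_force: [-0.2, 0.3, -2.3]
gripper_width: 42.8
clock: 21.43
position: [465.4, -121.7, 175.6]
ee_rot: [-0.017, 0.707, -0.707, 0.016]
contact_force: [0.0, -0.0, -1.1]
gripper_width: 43.0
```

```bash
python3 -m creep '[[[0.5,-4,-10],[0,0,0],-0.4],[[1.5,-8.5,-25],[0,0,0],-0.4],[[1.5,-8.5,-37],[0,0,0],-0.4],[[1.5,-8.5,-43],[0,0,0],-0.4],[[1.5,-8.5,-44],[0,0,0],-0.4],[[1.5,-8.5,-44],[0,0,0],-0.4],[[1.5,-8.5,-44],[0,0,0],-0.4]]'
python3 - <<'E'
from h import *
im,D,s=grab('wrist','w15')
print(s['position'],s['contact_force'])
cv2.imwrite('pics/w15b.png',cv2.resize(im[240:320,230:340,::-1],None,fx=6,fy=6,interpolation=cv2.INTER_CUBIC))
E
```

```text
clock: 22.02
position: [468.3, -129.3, 132.7]
ee_rot: [0.017, -0.707, 0.707, -0.018]
contact_force: [-0.5, -0.6, -1.5]
gripper_width: 43.3
[ 468.34088677 -129.25507344  132.65060836] [-0.48679499 -0.60127841 -1.49692085]
```

View pics/w15b.png

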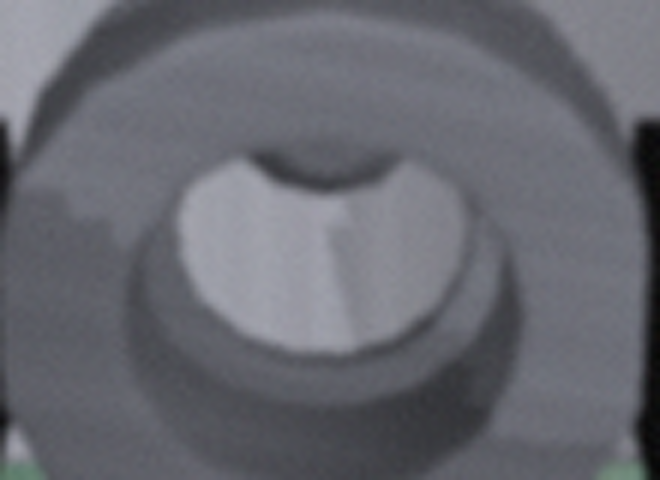

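```bash
python3 -m creep '[[[0,-1.6,-3],[0,0,0],-0.4],[[0,-1.6,-8],[0,0,0],-0.4],[[0,-1.6,-13],[0,0,0],-0.4],[[0,-1.6,-17],[0,0,0],-0.4],[[0,-1.6,-20],[0,0,0],-0.4],[[0,-1.6,-22],[0,0,0],-0.4],[[0,-1.6,-24],[0,0,0],-0.4],[[0,-1.6,-26],[0,0,0],-0.4],[[0,-1.6,-28],[0,0,0],-0.4],[[0,-1.6,-30],[0,0,0],-0.4],[[0,-1.6,-30],[0,0,0],-0.4]]';python3 -m creep '[[[0,0,-1],[0,0,0],-0.4],[[0,0,-2],[0,0,0],-0.4],[[0,0,-2],[0,0,0],-0.4]]'
```

```text
clock: 22.98
position: [468.0, -131.2, 102.2]
ee_rot: [-0.017, 0.707, -0.707, 0.018]
contact_force: [-0.8, 0.3, 1.7]
gripper_width: 42.9
clock: 23.23
position: [468.0, -131.2, 100.3]
ee_rot: [-0.017, 0.707, -0.707, 0.018]
contact_force: [-0.3, 1.7, 1.6]
gripper_width: 42.8
```

```bash
python3 -m creep '[[[0,0,-1],[0,0,0],-0.4],[[0,0,-2],[0,0,0],-0.4],[[0,0,-2],[0,0,0],-0.4]]'
```

```text
clock: 23.48
position: [468.0, -131.2, 98.2]
ee_rot: [-0.017, 0.707, -0.707, 0.018]
contact_force: [-0.7, 1.9, 3.1]
gripper_width: 43.1
```

```bash
python3 -m creep '[[[0,0.3,-1],[0,0,0],-0.4],[[0,0.3,-2],[0,0,0],-0.4],[[0,0.3,-2],[0,0,0],-0.4]]'
```

```text
clock: 23.73
position: [468.0, -131.0, 96.2]
ee_rot: [0.017, -0.707, 0.707, -0.018]
contact_force: [-0.5, 1.9, 4.4]
gripper_width: 43.0
```

```bash
python3 -m creep '[[[0,0,-1],[0,0,0],-0.4],[[0,0,-2],[0,0,0],-0.4],[[0,0,-2],[0,0,0],-0.4]]'
```

```text
clock: 23.98
position: [467.7, -131.0, 93.8]
ee_rot: [0.017, -0.707, 0.707, -0.017]
contact_force: [-0.3, 1.2, 1.0]
gripper_width: 43.0
```

```bash
python3 -m creep '[[[0,0,-1.5],[0,0,0],-0.4],[[0,0,-1.5],[0,0,0],-0.4]]'; python3 -m creep '[[[0,0,2],[0,0,0],-0.4],[[0,0,4],[0,0,0],-0.4],[[0,0,4],[0,0,0],-0.4],[[0,0,4],[0,0,0],0.1],[[0,0,4],[0,0,0],0.4],[[0,0,4],[0,0,0],0.4],[[0,0,4],[0,0,0],0.4],[[0,0,7],[0,0,0],0.4],[[0,0,15],[0,0,0],0.4],[[0,0,35],[0,0,0],0.4],[[0,0,70],[0,0,0],0.4],[[0,0,105],[0,0,0],0.4]]'; python3 -m creep '[[[0,-15,10],[0,0,0],0.4],[[0,-30,20],[0,0,0],0.4],[[0,-30,20],[0,0,0],0.4],[[0,-30,20],[0,0,0],0.4],[[0,-30,20],[0,0,0],0.4],[[0,-30,20],[0,0,0],0.4]]'
python3 - <<'E'
from h import *
im,D,s=grab('wrist','w16')
print(s['position'],s['contact_force'])
grab('top','t2');grab('scene','s2')
P=cloud('wrist',im,D,s,(225,0,345,280));t=P[(P[:,:,2]>85)&(P[:,:,2]<100)];print(np.median(t[:,2]))
cv2.imwrite('pics/w16a.png',cv2.resize(im[0:280,210:430,::-1],None,fx=2.2,fy=2.1))
cv2.imwrite('pics/w16b.png',cv2.resize(im[70:220,330:430,::-1],None,fx=4,fy=4,interpolation=cv2.INTER_CUBIC))
E
```

```text
clock: 24.15
position: [467.7, -131.0, 92.3]
ee_rot: [0.017, -0.707, 0.707, -0.017]
contact_force: [0.3, 0.6, 1.3]
gripper_width: 42.8
clock: 25.15
position: [466.9, -131.0, 198.7]
ee_rot: [0.018, -0.707, 0.707, -0.016]
contact_force: [1.1, 0.3, -0.4]
gripper_width: 59.7
clock: 25.65
position: [467.2, -160.5, 216.9]
ee_rot: [-0.018, 0.707, -0.707, 0.017]
contact_force: [-0.4, -0.2, 0.1]
gripper_width: 59.9
[ 467.16056747 -160.48084822  216.86403171] [-0.43237939 -0.19060344  0.0660251 ]
92.87753702332458
```

View pics/w16.png

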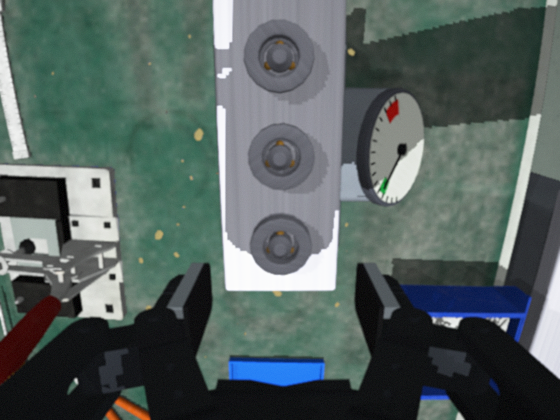

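View pics/w16b.png

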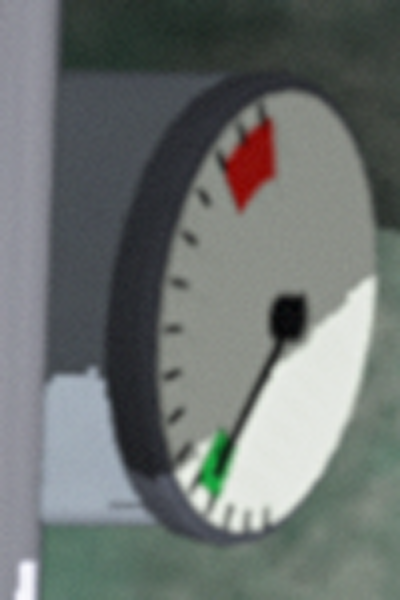

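View pics/t2.png

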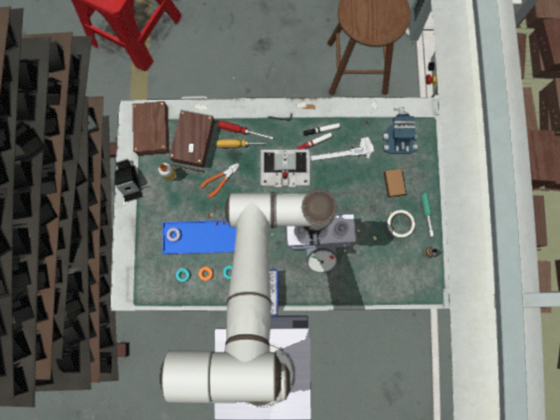

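```bash
python3 - <<'E'
from h import *
im,D,s=load('w16')
f=lambda x,y:(330+x/4-.4,70+y/4-.4)
c=f(289,318);dep=D[int(c[1])-3:int(c[1])+4,int(c[0])-3:int(c[0])+4]
print(dial('wrist',s,c,[f(222,460),f(245,410),f(198,488),f(210,500),f(268,515)],np.median(dep)))
P=cloud('wrist',im,D,s,(240,10,325,280));m=(P[:,:,2]>104)
n,l,st,ct=cv2.connectedComponentsWithStats(m.astype(np.uint8))
for i in range(1,n):
  if st[i,4]>200:q=P[l==i];print(ct[i].round(),np.percentile(q[:,2],[5,50,95]).round(1))
print(arm.read_state()['contact_force']);arm.job_done()
E
```

```text
(array([ 369.2, -200.7,   55.9]), [(0.73, 35.5), (0.74, 23.5), (0.81, 44.7), (0.675, 43.7), (0.048, 41.9)])
[278.  55.] [107.  108.6 109.8]
[279.  57.] [105.7 109.3 112.5]
[281. 157.] [107.2 108.7 109.8]
[280. 158.] [105.8 109.4 112.4]
[281. 246.] [106.2 108.8 109.9]
[280. 247.] [105.6 109.5 112.5]
[-0.46784306  0.92606444  0.10644672]
the job is handed in; nothing more can be done
```

I pressed three of the four steel rings home on the scale's pegs, and the needle now rests in the green band. The job is handed in at about 26 s of the allowed 72 s.

- **Rings used:** I took them one at a time from the blue tray, onto the middle, right and then left peg. The press force dropped at each snap. The last pictures show the spring balls standing clear above each ring's lip, and the ring tops are about 16 mm above the tray, so all three lie flat.
- **Needle:** the last picture gives about 0.73 rad from the dial. The tray's 10.7 mm of travel gives about 0.65–0.7. The two differ slightly, but both lie within 0.53–0.81. I did not read the needle while pressing. The measured push never went above about 6.5 N, well short of the red zone.
- **Left alone:** the fourth ring still lies in the blue tray. I did not touch the turquoise and orange look-alikes or the other bench items. The arm ended clear of everything, with almost no force on the gripper.
- **What went wrong on the way:**
  - Closing on the first ring gave a push of about 7 N, probably the fingertips touching the tray floor. I gripped the others slightly higher.
  - One approach to the third ring stopped 9 mm short and 7 mm too low because the move had not finished. It made no contact, and I corrected it before gripping.

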